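# Pack and close the two-tier carry case

## Robot

A 6-joint arm with a two-finger parallel gripper is mounted at the origin on the work surface. World frame = base frame: x ahead of the robot, y to its left, z up, the work surface at z = 0. Lengths are in mm, angles in rad, forces in N, time in s.
With the tool pointing down it reaches from about 275 to 1000 mm from the base axis. Payload 8.4 kg.
Tool frame: the origin (TCP) lies on the centre line of the jaws, within the pads' length; the fingertips stand 17 mm ahead of it and the grasp point (between the pads) lies 2 mm behind it (r.tcp_to_tips is the z of the fingertips in the tool frame, in mm); z points along the fingers, y is the direction in which the jaws open and shut (so a half turn about z gives the same grasp; the last joint's range is limited). The gripper opens to 85 mm and grips with 20 to 120 N. Pads are 22 mm wide; open, the fingers measure 114 mm over their backs; the gripper's body (76 mm by 85 mm) begins 54 mm behind the grasp point. The pads swing forward as they close: fully open they stand 13 mm farther back than shut.
Start: joints at [1.33, 0.353, 1.633, -0, 1.155, -0.002], TCP at [147.834, 607.267, 248.281] pointing down, gripper open.
Joint ranges: [-2.63, 2.63], [-0.92, 2.1], [0.06, 2.66], [-1.3, 4.44], [0, 2.69], [-3.02, 3.02]. Speed limits (rad/s): [2.22, 2.22, 2.79, 3.14, 3.14, 3.14].

## Interface

Orientations are given as [roll, pitch, yaw] about the fixed x, y, z axes, in that order (R = Rz(yaw) Ry(pitch) Rx(roll)).
In Python, from rig import r, cams, job gives the robot as it stands.
- The arm moves only by the tool drive_tool, never from a script. Its argument "deltas" is a list of rows, each a list of 4 numbers: the shift along the tool's x, y, z in cm, then the turn about the tool's z in rad. In form: [[x, y, z, roll], ...]. A call has 1 to 12 rows; each row shifts and turns the commanded pose from where the row before left it, along the tool's axes as they then stand; what a row does not reach is not made up. A row lasts 1/12 s, in which the tool goes at most 41.7 mm and 7.16 degrees, less where a joint would pass 70% of its speed; a pose out of reach is approached as far as the arm can. A call with a gripper value outside its range is refused whole. "jaw" is the closure, from 0 (fully open) to 1 (shut), set as the call begins (left out, the last holds). The fingers move at their own pace and stop on an object; "force" is the grip in N (left out, the last holds). Time passes only in rows, so rows that do not move let the fingers close. It gives the time, the measured TCP pose, the force and the opening at its end, in the units of the state.
- r.sense(): the state, without advancing time (a new reading comes with each control period).
- cams.grab_frame(name): name is "scene" or "side" or "wrist"; returns (picture, depth): 420x560x3 uint8, red, green, blue; 420x560 float32, mm along the optical axis (not along the pixel's ray), 0 where there is no reading.
- cams.camera_params(name): a dict with "fx", "fy", "cx", "cy" (pixels), "R" (3x3) and "t" (3): a world point X has camera coordinates R X + t. Camera axes: x right, y down, z forward; pixel columns grow to the right and rows downward; lengths in mm; the calibration is good to about 2 mm. A picture is of the moment at which its call begins: read the wrist's pose just before it. camera_params takes no time and is no camera call; for the wrist camera it gives the pose at the moment of the call.
- job.sign_off(): hands the job in, once; it reports no verdict.
The state is a dict: "clock": time; "qpos": joint angles; "qvel": joint speeds; "joint_efforts": joint torques, N m; "eef_pos": TCP position; "tcp_rot": TCP orientation; "contact_force": force on the tool from outside, world axes, zero at the start; "wrist_torque": the same for the moment, N m; "opening": opening from 0.0 (shut) to 1.0 (fully open).
Only numpy, scipy, OpenCV 4.12 (cv2) and the standard library are available. Lean on these libraries where they do the work, as an engineer would, in place of code of your own. Each camera call takes 0.05 s, during which the arm holds its last target. There are 200 camera calls.

## Task

Pack the blue carry case on the storeroom bench: stand the small brown carton upright in the longer compartment of the open lower box and lay the tape roll flat in the shorter one, then seat the blue tray fully home on the box over them, and last close it with the blue lid, seated flat on the tray. Leave the stapler and the calculator where they lie.

Things in the scene. Friction and masses are not known exactly. Their poses are not given: they have to be found in the camera images.
- case: Lower box of the carry case: blue, open, empty, fixed. Outer 210 (x) x 140 (y) x 64 mm high, walls and floor 4, mouth 202 x 132. Origin: centre of underside, on the bench; x along its long side, z up. A cross wall 4 thick, top 46 mm above the origin, at x = +19 makes two compartments, floors 4 mm up: longer 118 x 132 centred at x = -42, y = 0; shorter 80 x 132 centred at x = +61, y = 0.
- tray: Loose blue tray, 210 (x) x 140 (y) x 50 mm, 0.38 kg. Origin: centre of underside, z up. Tapered foot, lowest 12 mm (180 x 110 at bottom, 194 x 124 at top), drops into the case's mouth; it then rests on the rim, origin 52 above the case's. Inner floor 15 up, mouth 202 x 132. Central hand grip along x: 100 long, 14 thick (y), top 47 up, 59 mm clear each side; parts in end pockets. Either way round.
- lid: Loose blue lid with black bar handle, 210 (x) x 140 (y) mm, 0.26 kg. Origin: centre of underside, z up. Tapered foot, lowest 12 mm (180 x 110 at bottom, 194 x 124 at top), drops into the tray's mouth; the plate, 12 to 16 up, then rests on its rim, origin 38 above the tray's. Handle bar along x over the middle: 110 long, 14 thick (y), 42 to 54 up, a post at each end (x = +-49). Either way round.
- carton: Small closed brown carton with a paper tape band, 95 (x) by 52 (y) by 42 mm high, 0.3 kg. Origin: centre of its underside; x along its long side, z up. Starts upright on the bench.
- roll: Roll of brown parcel tape lying flat, 62 mm across, 44 mm high, with a 25 mm hole through it, 0.1 kg. Origin: centre of its underside, z up along its axis.
- stapler: Bystander: loose black desk stapler, 100 (x) by 30 (y) by 48 mm high, origin under its middle. Not to be moved.
- calculator: Bystander: loose grey pocket calculator, 90 (x) by 60 (y) by 14 mm high, origin under its middle. Not to be moved.
Not all that is in view belongs to the job. There is more than one size of the carton; the job needs the largest.

How it is judged:
By the outcome, as a careful person would: the job done as asked, in the order asked, and still so for the second after the job is handed in, with the robot touching nothing.
It also fails if it takes over 128 s, if anything falls off the work surface, if the arm or the gripper's body presses on something with over 40 N, if the wrist force passes 120 N, or if a joint passes its speed limit or range.

## Working session

There is one attempt and no reset: what is moved stays moved. The work goes in short steps, Python scripts to look and compute and a tool call to move; the robot and the scene stay as the last step left them, time stands still between calls to the robot, and variables do not carry over. Pictures are saved under pics/ and viewed, about 12 in all and at most 16, crops included, and the job is handed in when it is done.

Besides the shell and the picture viewer there is one more tool, called after ">>>" in YAML: its name, and indented under it one key for each argument. drive_tool: Moves the arm, as the interface text tells. Its arguments: {"type":"object","properties":{"deltas":{"type":"array"},"jaw":{"type":"number"},"force":{"type":"number"}},"required":["deltas"]}

```bash
ls; mkdir -p pics
python3 - <<'E'
from rig import r,cams,job
import cv2,numpy as np
print(r.sense(), r.tcp_to_tips)
for n in ("scene","side"):
    p,d=cams.grab_frame(n); cv2.imwrite(f"pics/{n}0.png",p[:,:,::-1]); np.save(f"pics/{n}0.npy",d)
    c=cams.camera_params(n); print(n,c, d.min(),d.max())
E
```

```text
pics
{'clock': 0.0, 'qpos': array([ 1.32960313e+00,  3.53663454e-01,  1.63412909e+00,  8.23624160e-06,
        1.15521408e+00, -2.41122266e-03]), 'qvel': array([-5.98600939e-05,  1.50008600e-03,  7.19438881e-04, -5.74193188e-04,
        6.40046180e-04, -1.61153728e-03]), 'joint_efforts': array([ 2.33362793e-03, -6.05268574e+01, -3.42063296e+01,  7.09907090e-05,
        9.43920080e-03,  5.18699051e-05]), 'eef_pos': array([147.72034604, 606.82389365, 247.55426946]), 'tcp_rot': array([-3.14017870e+00, -1.09398546e-05,  2.90280734e+00]), 'contact_force': array([0.01975772, 0.08212409, 0.67866322]), 'wrist_torque': array([ 0.04681922, -0.01520621, -0.03277232]), 'opening': 1.0035646470678088} 17.0
scene {'fx': 434.39178073455344, 'fy': 434.39178073455344, 'cx': 283.82077610324006, 'cy': 216.239452497831, 'R': array([[ 3.46843826e-02,  9.99398267e-01, -3.10869456e-04],
       [ 5.44324537e-01, -1.91517973e-02, -8.38656072e-01],
       [-8.38157379e-01,  2.89190542e-02, -5.44661268e-01]]), 't': array([-100.78920663, -270.71467699, 1488.80493675])} 0.0 3936.0515
side {'fx': 479.97344198250414, 'fy': 479.97344198250414, 'cx': 289.0337038061225, 'cy': 218.60861997461416, 'R': array([[ 0.98352317, -0.18066645, -0.00646576],
       [-0.10291663, -0.53014299, -0.84163922],
       [ 0.14862819,  0.82843711, -0.5400015 ]]), 't': array([-504.92614269,  103.58743273,  937.35405405])} 0.0 3644.502
```

View pics/scene0.png

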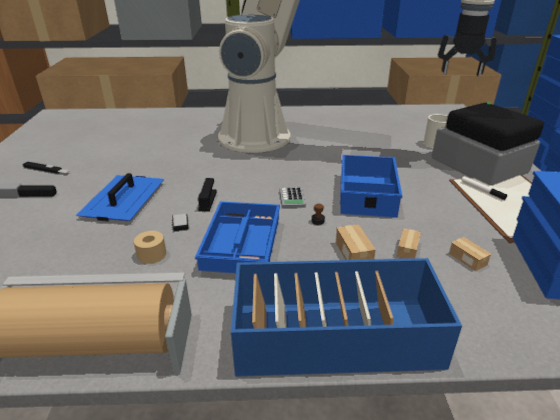

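View pics/side0.png

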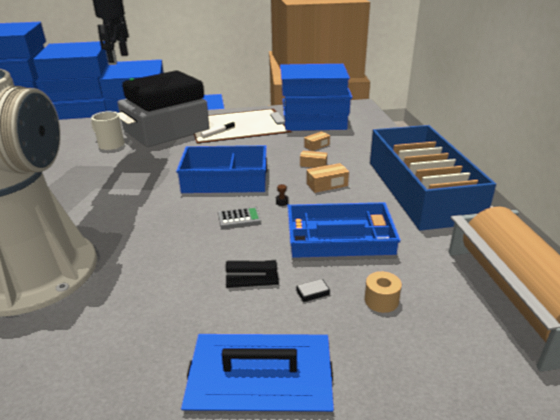

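Scene: lid at (122,197), tray (241,237), open case (369,185), roll (150,246), stapler (206,193), calculator (292,196). Carton candidates are (355,243), (409,241) and (469,252), and the first looks largest. The blue box with dividers (340,315) and the blue stacks at right and in the background aren't part of the job.

```bash
cat > h.py <<'E'
import numpy as np,cv2
def cloud(d,c):
    v,u=np.mgrid[:d.shape[0],:d.shape[1]]
    P=np.dstack([(u-c['cx'])/c['fx']*d,(v-c['cy'])/c['fy']*d,d])-c['t']
    W=P@c['R']; W[d<=0]=np.nan
    return W
def rect(xy):
    (c,(w,h),a)=cv2.minAreaRect(xy.astype(np.float32))
    if w<h: w,h,a=h,w,a+90
    return np.round([*c,w,h,(a+90)%180-90],1)
E
python3 - <<'E'
from rig import r,cams
import cv2,numpy as np
from h import *
for n in ("scene","side"):
    im=cv2.imread(f"pics/{n}0.png"); d=np.load(f"pics/{n}0.npy"); W=cloud(d,cams.camera_params(n))
    hsv=cv2.cvtColor(im,cv2.COLOR_BGR2HSV)
    masks=dict(blue=cv2.inRange(hsv,(100,120,60),(130,255,255)),brown=cv2.inRange(hsv,(8,60,70),(25,255,255)),dark=cv2.inRange(hsv,(0,0,0),(180,90,60)))
    for k,m in masks.items():
        k2,lab,st,ce=cv2.connectedComponentsWithStats(m)
        for i in range(1,k2):
            if st[i,4]<60: continue
            P=W[lab==i]; P=P[~np.isnan(P[:,0])]; 
            if len(P)<40: continue
            md=np.median(P,0)
            if not(0<md[0]<1000 and abs(md[1])<800): continue
            zt=np.percentile(P[:,2],97); T=P[P[:,2]>zt-6]
            print(n,k,ce[i].round(),st[i,4],'z',P[:,2].min().round(),zt.round(),'rect top',rect(T[:,:2]),'all',rect(P[P[:,2]>4,:2]) if (P[:,2]>4).sum()>5 else '')
E
```

```text
scene blue [544. 180.] 7183 z -496.0 169.0 rect top [-138.3 1058.8 1997.6   47.6  -30. ] all [ -96.8 1059.3 2069.1  100.5  -29.9]
scene blue [370. 185.] 3304 z -1.0 65.0 rect top [403.6 308.1 222.4 144.8  -9.2] all [403.6 308.1 222.4 144.8  -9.2]
scene blue [121. 199.] 2035 z -0.0 19.0 rect top [ 410.7 -332.1  216.6  141.4  -10.9] all [ 410.7 -332.1  216.6  141.4  -10.9]
scene blue [326. 305.] 25401 z -0.0 100.0 rect top [880.2 159.4 339.7 163.5 -89.8] all [7.349e+02 1.142e+02 4.557e+02 4.286e+02 3.000e-01]
scene brown [482. 212.] 297 z 1.0 7.0 rect top [477.  573.6 306.1  16.6   6.4] all [480.2 573.4 298.2  12.7   5.5]
scene brown [354. 242.] 982 z -1.0 44.0 rect top [655.  228.8 100.   52.6  12.1] all [655.2 228.6 100.3  53.1  11.9]
scene brown [408. 244.] 533 z -0.0 33.0 rect top [646.4 349.9  76.9  38.2 -23.4] all [646.5 350.   76.9  38.5 -23.4]
scene brown [150. 247.] 865 z -1.0 46.0 rect top [ 644.7 -208.2   61.7   58.5   14.8] all [ 646.5 -209.    62.5   60.2   39.8]
scene brown [470. 253.] 774 z -1.0 33.0 rect top [684.5 468.4  72.2  41.   30.8] all [685.  468.3  72.6  42.6  
[... 3995 characters left out ...]
 2402 z 238.0 347.0 rect top [104.3 -26.9  69.3   5.4  75.7] all [104.5 -27.5 117.8   7.6  75.9]
side dark [ 21. 184.] 226 z 206.0 217.0 rect top [ 57.8 -41.2  81.1  14.8  54.2] all [ 57.5 -41.1  81.   15.5  53.1]
side dark [282. 201.] 86 z 0.0 17.0 rect top [526.1 160.9  27.3  26.8 -23.5] all [526.  160.6  27.8  26.5 -26.1]
side dark [251. 273.] 1186 z 1.0 47.0 rect top [ 421.5 -114.3   91.2   23.7   -4.2] all [ 421.9 -115.5   96.5   29.7   -7.6]
side dark [313. 295.] 167 z 1.0 15.0 rect top [ 522.9 -179.8   58.3   26.3  -17.6] all [ 522.9 -179.8   58.3   26.3  -17.6]
side dark [258. 355.] 739 z 19.0 56.0 rect top [ 408.1 -333.1  104.6   13.5  -11.1] all [ 408.1 -333.1  104.6   13.5  -11.1]
```

```bash
cat >> h.py <<'E'
def plan(x,y,z,yawdeg,step=3.5):
    """prints turn (rad) to make first, then tool-axis shift (cm) after it"""
    from rig import r
    s=r.sense(); p=s['eef_pos']; y0=s['tcp_rot'][2]
    dy=(np.radians(yawdeg)-y0+np.pi)%(2*np.pi)-np.pi
    a=np.radians(yawdeg); D=np.array([x,y,z])-p
    t=np.array([D[0]*np.cos(a)+D[1]*np.sin(a),D[0]*np.sin(a)-D[1]*np.cos(a),-D[2]])/10
    n=max(1,int(np.ceil(np.linalg.norm(t)/step)))
    print('clock %.2f'%s['clock'],'tcp',p.round(1),'rot',np.degrees(s['tcp_rot']).round(1),'F',s['contact_force'].round(1),'open %.3f'%s['opening'])
    print('turn %.3f rad; shift cm'%-dy,t.round(2),'n',n,'row',(t/n).round(2))
E
python3 -c "
from h import *
plan(655,229,250,192)"
```

```text
clock 0.10 tcp [147.8 606.8 247.6] rot [-179.9    0.   166.3] F [ 0.4 -0.5 -0. ] open 1.002
turn -0.448 rad; shift cm [-41.76 -47.51  -0.24] n 19 row [-2.2  -2.5  -0.01]
```

>>> drive_tool:
  deltas:
    - [0,0,0,-0.112]
    - [0,0,0,-0.112]
    - [0,0,0,-0.112]
    - [0,0,0,-0.112]
    - [-1.0,-1.2,0,0]
    - [-2.2,-2.5,0,0]
    - [-2.2,-2.5,0,0]
    - [-2.2,-2.5,0,0]
    - [-2.2,-2.5,0,0]
    - [-2.2,-2.5,0,0]
    - [-2.2,-2.5,0,0]
    - [-2.2,-2.5,0,0]

```text
clock: 1.1
eef_pos: [348.5, 456.4, 248.1]
tcp_rot: [-3.141, -0.0, -2.936]
contact_force: [0.1, 0.1, -0.1]
opening: 1.003
```

>>> drive_tool:
  deltas:
    - [-2.2,-2.5,0,0]
    - [-2.2,-2.5,0,0]
    - [-2.2,-2.5,0,0]
    - [-2.2,-2.5,0,0]
    - [-2.2,-2.5,0,0]
    - [-2.2,-2.5,0,0]
    - [-2.2,-2.5,0,0]
    - [-2.2,-2.5,0,0]
    - [-2.2,-2.5,0,0]
    - [-2.2,-2.5,0,0]
    - [-1.2,-1.3,0,0]
    - [0,0,0,0]

```text
clock: 2.1
eef_pos: [631.1, 246.1, 247.8]
tcp_rot: [-3.141, 0.0, -2.938]
contact_force: [-0.8, 0.0, -0.9]
opening: 0.999
```

Run:
```python
from h import *
from rig import cams
plan(655,229,150,192)
c=cams.camera_params("wrist"); p,d=cams.grab_frame("wrist"); cv2.imwrite("pics/w1.png",p[:,:,::-1])
W=cloud(d,c); hsv=cv2.cvtColor(p,cv2.COLOR_RGB2HSV); m=cv2.inRange(hsv,(8,60,70),(25,255,255))
k,lab,st,ce=cv2.connectedComponentsWithStats(m)
for i in range(1,k):
    if st[i,4]>200:
        P=W[lab==i]; P=P[P[:,2]>25]
        if len(P)>50: print(ce[i].round(),st[i,4],P[:,2].max(),rect(P[P[:,2]>np.median(P[:,2])-6,:2]))
```

```text
clock 2.10 tcp [631.1 246.1 247.8] rot [-179.9    0.  -168.3] F [-0.8  0.  -0.9] open 0.999
turn -0.006 rad; shift cm [-1.98 -2.17  9.78] n 3 row [-0.66 -0.72  3.26]
[214.  46.] 537 49.07607037892258 [524.7 165.9  21.   20.9 -18.5]
[261. 198.] 5243 45.56984651157754 [652.9 231.1  95.4  52.   11.4]
[378. 212.] 2567 34.41441289835845 [644.9 351.9  70.8  39.5 -23.2]
[ 32. 205.] 1065 34.216500954835446 [707.2   5.2  40.9  24.8  82.9]
[477. 264.] 2818 34.625403689435466 [682.4 470.9  72.7  39.1  29.3]
[ 80. 409.] 346 298.55991298059644 [771.4 137.8 274.7  19.2 -20.8]
```

View pics/w1.png

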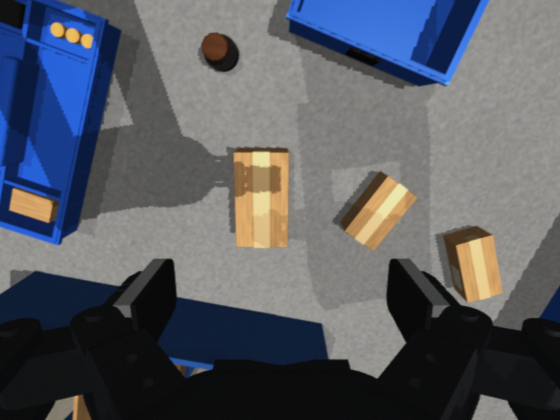

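The wrist view shows the large carton at (261,198), measuring 95x52. The other two, at (378,212) and (477,264), are about 72x39. The choice holds, so I'm going down to grasp it.

>>> drive_tool:
  deltas:
    - [-1.0,-1.0,2.0,0]
    - [-0.9,-1.0,3.0,0]
    - [0,0,3.0,0]
    - [0,0,3.0,0]
    - [0,0,3.0,0]
    - [0,0,3.0,0]
    - [0,0,2.5,0]
    - [0,0,1.8,0]
    - [0,0,1.0,0]
    - [0,0,0,0]
    - [0,0,0,0]

```text
clock: 3.07
eef_pos: [650.9, 234.3, 25.5]
tcp_rot: [3.142, -0.001, -2.932]
contact_force: [0.2, 0.0, 0.5]
opening: 1.003
```

>>> drive_tool:
  deltas:
    - [0,0,0,0]
    - [0,0,0,0]
    - [0,0,0,0]
    - [0,0,0,0]
    - [0,0,0,0]
    - [0,0,0,0]
    - [0,0,0,0]
    - [0,0,0,0]
    - [0,0,0,0]
    - [0,0,0,0]
  jaw: 1
  force: 40

```text
clock: 3.9
eef_pos: [652.5, 233.7, 27.2]
tcp_rot: [-3.141, 0.003, -2.932]
contact_force: [0.1, -2.4, 6.5]
opening: 0.601
```

>>> drive_tool:
  deltas:
    - [0,0,-0.5,0]
    - [0,0,-1.5,0]
    - [0,0,-2.5,0]
    - [0,0,-3,0]
    - [0,0,-3,0]
    - [0,0,-3,0]
    - [0,0,-2.5,0.09]
    - [0,0,-1,0.1]
    - [0,0,0,0.1]
    - [0,0,0,0.09]
    - [0,0,0,0]
    - [0,0,0,0]

```text
clock: 4.9
eef_pos: [651.1, 233.7, 196.0]
tcp_rot: [3.141, 0.0, 2.974]
contact_force: [0.5, 0.1, -2.5]
opening: 0.6
```

```bash
python3 -c "
from h import *
plan(361,315,200,170.5,3)"
```

```text
clock 4.90 tcp [651.1 233.7 196. ] rot [180.    0.  170.4] F [ 0.5  0.1 -2.5] open 0.600
turn -0.002 rad; shift cm [29.95  3.23 -0.4 ] n 11 row [ 2.72  0.29 -0.04]
```

>>> drive_tool:
  deltas:
    - [1.5,0.15,0,0]
    - [2.7,0.3,0,0]
    - [2.7,0.3,0,0]
    - [2.7,0.3,0,0]
    - [2.7,0.3,0,0]
    - [2.7,0.3,0,0]
    - [2.7,0.3,0,0]
    - [2.7,0.3,0,0]
    - [2.7,0.3,0,0]
    - [2.5,0.25,0,0]
    - [1.5,0,0,0]
    - [0,0,0,0]

```text
clock: 5.9
eef_pos: [386.2, 307.3, 195.3]
tcp_rot: [-3.141, -0.002, 2.975]
contact_force: [0.7, 0.5, -4.0]
opening: 0.6
```

Run:
```python
from h import *
from rig import cams
plan(361,315,200,170.5)
c=cams.camera_params("wrist"); p,d=cams.grab_frame("wrist"); cv2.imwrite("pics/w2.png",p[:,:,::-1])
W=cloud(d,c); hsv=cv2.cvtColor(p,cv2.COLOR_RGB2HSV); m=cv2.inRange(hsv,(100,120,60),(130,255,255))>0
P=W[m]
for z0,z1 in ((58,70),(41,51),(0,10)):
    Q=P[(P[:,2]>z0)&(P[:,2]<z1)]; Q=Q[(abs(Q[:,0]-402)<140)&(abs(Q[:,1]-308)<110)]; print(z0,len(Q),rect(Q[:,:2]) if len(Q)>9 else '')
```

```text
clock 5.90 tcp [386.2 307.3 195.3] rot [-1.799e+02 -1.000e-01  1.704e+02] F [ 0.7  0.5 -4. ] open 0.600
turn -0.001 rad; shift cm [ 2.62  0.34 -0.47] n 1 row [ 2.62  0.34 -0.47]
58 5695 [400.4 310.6 215.2 145.3  -9.3]
41 1068 [370.5 315.7 141.7 133.   -9.3]
0 11390 [371.5 303.7 156.4 156.1  -9.4]
```

View pics/w2.png

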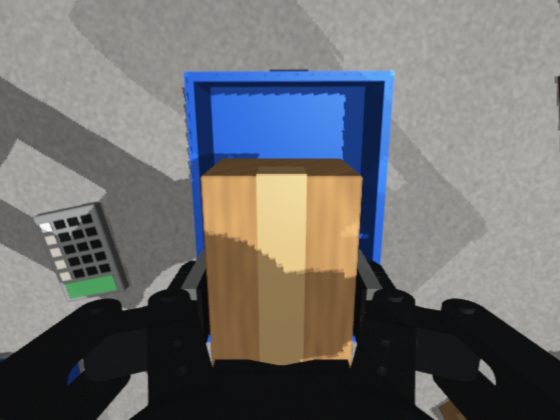

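>>> drive_tool:
  deltas:
    - [1.3,0.2,1,0]
    - [1.4,0.2,2,0]
    - [0,0,2.5,0]
    - [0,0,2.5,0]
    - [0,0,1.5,0]
    - [0,0,0,0]
    - [0,0,0,0]

```text
clock: 6.53
eef_pos: [363.8, 315.7, 100.0]
tcp_rot: [-3.141, -0.001, 2.971]
contact_force: [-0.5, -0.2, -4.1]
opening: 0.602
```

```bash
python3 -c "
from h import *
plan(360,316,33,170.6)"
```

```text
clock 6.53 tcp [363.8 315.7 100. ] rot [-179.9   -0.   170.2] F [-0.5 -0.2 -4.1] open 0.602
turn -0.006 rad; shift cm [ 0.38 -0.03  6.7 ] n 2 row [ 0.19 -0.01  3.35]
```

>>> drive_tool:
  deltas:
    - [0.3,0,1,0]
    - [0,0,1.5,0]
    - [0,0,1.5,0]
    - [0,0,1.2,0]
    - [0,0,0.8,0]
    - [0,0,0.4,0]
    - [0,0,0.2,0]
    - [0,0,0,0]
    - [0,0,0,0]

```text
clock: 7.28
eef_pos: [360.6, 316.7, 34.8]
tcp_rot: [3.141, 0.001, 2.971]
contact_force: [0.2, -0.1, -3.5]
opening: 0.601
```

>>> drive_tool:
  deltas:
    - [0,0,0.2,0]
    - [0,0,0.1,0]
    - [0,0,0.1,0]
    - [0,0,0,0]
    - [0,0,0,0]

```text
clock: 7.7
eef_pos: [360.4, 316.6, 31.1]
tcp_rot: [3.141, 0.0, 2.971]
contact_force: [-2.1, -0.7, 9.6]
opening: 0.602
```

Contact shows at 31 mm, as expected (4 mm floor plus the grasp height). Releasing.

>>> drive_tool:
  deltas:
    - [0,0,0,0]
    - [0,0,0,0]
    - [0,0,0,0]
    - [0,0,0,0]
    - [0,0,0,0]
  jaw: 0.15

```text
clock: 8.12
eef_pos: [360.3, 316.4, 30.3]
tcp_rot: [3.142, 0.0, 2.971]
contact_force: [-0.2, 0.1, -0.3]
opening: 0.852
```

>>> drive_tool:
  deltas:
    - [0,0,-0.5,0]
    - [0,0,-1.5,0]
    - [0,0,-3,0]
    - [0,0,-3.5,0]
    - [0,0,-3.5,0]
    - [0,0,-3.5,0]
    - [0,0,-3.5,0]
    - [0,0,-3.0,0]
    - [0,0,0,0]

```text
clock: 8.87
eef_pos: [362.5, 318.3, 256.6]
tcp_rot: [3.134, 0.006, 2.971]
contact_force: [0.7, 0.5, 0.8]
opening: 0.852
```

```bash
python3 -c "
from h import *
plan(643,-208,250,170)"
```

```text
clock 8.87 tcp [362.5 318.3 256.6] rot [179.6   0.3 170.2] F [0.7 0.5 0.8] open 0.852
turn 0.004 rad; shift cm [-36.77 -46.96   0.66] n 18 row [-2.04 -2.61  0.04]
```

>>> drive_tool:
  deltas:
    - [-1.0,-1.3,0,0]
    - [-2.0,-2.6,0,0]
    - [-2.0,-2.6,0,0]
    - [-2.0,-2.6,0,0]
    - [-2.0,-2.6,0,0]
    - [-2.0,-2.6,0,0]
    - [-2.0,-2.6,0,0]
    - [-2.0,-2.6,0,0]
    - [-2.0,-2.6,0,0]
    - [-2.0,-2.6,0,0]
    - [-2.0,-2.6,0,0]
    - [-2.0,-2.6,0,0]
  jaw: 0

```text
clock: 9.87
eef_pos: [536.3, -19.0, 250.1]
tcp_rot: [3.142, -0.0, 2.971]
contact_force: [0.3, 0.7, 0.7]
opening: 1.003
```

>>> drive_tool:
  deltas:
    - [-2.0,-2.6,0,0]
    - [-2.0,-2.6,0,0]
    - [-2.0,-2.6,0,0]
    - [-2.0,-2.6,0,0]
    - [-2.0,-2.6,0,0]
    - [-2.0,-2.6,0,0]
    - [-1.5,-2.0,0,0]
    - [0,0,0,0]
    - [0,0,0,0]

```text
clock: 10.62
eef_pos: [638.9, -214.6, 249.4]
tcp_rot: [3.141, -0.001, 2.969]
contact_force: [-0.5, 0.3, -0.5]
opening: 0.993
```

Run:
```python
from h import *
from rig import cams
c=cams.camera_params("wrist"); p,d=cams.grab_frame("wrist"); cv2.imwrite("pics/w3.png",p[:,:,::-1])
W=cloud(d,c); hsv=cv2.cvtColor(p,cv2.COLOR_RGB2HSV); m=cv2.inRange(hsv,(8,60,70),(25,255,255))
k,lab,st,ce=cv2.connectedComponentsWithStats(m)
for i in range(1,k):
    if st[i,4]>200:
        P=W[lab==i]; P=P[(P[:,2]>40)&(P[:,2]<52)]
        if len(P)>50: print(ce[i].round(),st[i,4],P[:,2].max(),rect(P[:,:2]),np.round(cv2.minEnclosingCircle(P[:,:2].astype(np.float32))[0]))
plan(643,-208,150,170.5)
P,D=cams.grab_frame('scene'); cv2.imwrite('pics/s3.png',P[:,:,::-1])
P,D=cams.grab_frame('side'); W=cloud(D,cams.camera_params('side')); hsv=cv2.cvtColor(P,cv2.COLOR_RGB2HSV); m=cv2.inRange(hsv,(8,60,70),(25,255,255))>0
Q=W[m]; Q=Q[(abs(Q[:,0]-402)<110)&(abs(Q[:,1]-308)<75)]; T=Q[Q[:,2]>40]
print('carton in case',len(Q),Q[:,2].max() if len(Q) else '',rect(T[:,:2]) if len(T)>5 else '')
```

```text
[289. 183.] 3115 47.404370878125874 [ 642.4 -207.2   61.1   60.8   48.5] [ 643. -207.]
clock 10.67 tcp [ 638.5 -213.6  249.5] rot [ 1.800e+02 -1.000e-01  1.702e+02] F [-1.1  0.6 -0.3] open 1.003
turn -0.006 rad; shift cm [-0.35  0.62  9.95] n 3 row [-0.12  0.21  3.32]
carton in case 341 50.26679452162013 [362.  314.9  95.5  55.  -10.1]
```

>>> drive_tool:
  deltas:
    - [-0.2,0.4,1.5,0]
    - [-0.2,0.3,3.0,0]
    - [0,0,3.0,0]
    - [0,0,3.0,0]
    - [0,0,3.0,0]
    - [0,0,3.0,0]
    - [0,0,2.5,0]
    - [0,0,1.8,0]
    - [0,0,1.0,0]
    - [0,0,0.6,0]
    - [0,0,0,0]
    - [0,0,0,0]

```text
clock: 11.77
eef_pos: [644.9, -207.3, 27.3]
tcp_rot: [-3.141, 0.001, 2.971]
contact_force: [0.1, -1.2, 0.2]
opening: 1.004
```

>>> drive_tool:
  deltas:
    - [0,0,0,0]
    - [0,0,0,0]
    - [0,0,0,0]
    - [0,0,0,0]
    - [0,0,0,0]
    - [0,0,0,0]
    - [0,0,0,0]
    - [0,0,0,0]
  jaw: 1
  force: 35

```text
clock: 12.43
eef_pos: [645.2, -207.8, 28.1]
tcp_rot: [-3.141, 0.002, 2.971]
contact_force: [-1.7, 2.6, 6.7]
opening: 0.727
```

>>> drive_tool:
  deltas:
    - [0,0,-0.5,0]
    - [0,0,-1.5,0]
    - [0,0,-2.5,0]
    - [0,0,-3,0]
    - [0,0,-3,0]
    - [0,0,-3,0]
    - [0,0,-2,0]
    - [0,0,-1,0]
    - [0,0,0,0]
    - [0,0,0,0]

```text
clock: 13.27
eef_pos: [644.1, -207.5, 191.5]
tcp_rot: [-3.142, 0.0, 2.971]
contact_force: [0.2, -0.2, -1.5]
opening: 0.723
```

```bash
python3 -c "
from h import *
plan(463,299,190,170.6,3.2)"
```

```text
clock 13.27 tcp [ 644.1 -207.5  191.5] rot [-180.     0.   170.2] F [ 0.2 -0.2 -1.5] open 0.723
turn -0.007 rad; shift cm [26.14 47.01  0.15] n 17 row [1.54 2.77 0.01]
```

>>> drive_tool:
  deltas:
    - [0.8,1.4,0,-0.006]
    - [1.55,2.77,0,0]
    - [1.55,2.77,0,0]
    - [1.55,2.77,0,0]
    - [1.55,2.77,0,0]
    - [1.55,2.77,0,0]
    - [1.55,2.77,0,0]
    - [1.55,2.77,0,0]
    - [1.55,2.77,0,0]
    - [1.55,2.77,0,0]
    - [1.55,2.77,0,0]
    - [1.55,2.77,0,0]

```text
clock: 14.27
eef_pos: [518.1, 137.6, 189.5]
tcp_rot: [-3.14, -0.003, 2.977]
contact_force: [0.7, 0.3, -0.3]
opening: 0.724
```

>>> drive_tool:
  deltas:
    - [1.55,2.77,0,0]
    - [1.55,2.77,0,0]
    - [1.55,2.77,0,0]
    - [1.55,2.77,0,0]
    - [1.4,2.6,0,0]
    - [0.7,1.3,0,0]
    - [0,0,0,0]
    - [0,0,0,0]
    - [0,0,0,0]

```text
clock: 15.02
eef_pos: [462.4, 296.8, 190.1]
tcp_rot: [-3.14, -0.002, 2.977]
contact_force: [-0.1, -0.6, 0.2]
opening: 0.72
```

Run:
```python
from h import *
from rig import cams
plan(463,299,40,170.6)
p,d=cams.grab_frame("wrist"); cv2.imwrite("pics/w4.png",p[:,:,::-1])
```

```text
clock 15.02 tcp [462.4 296.8 190.1] rot [-1.799e+02 -1.000e-01  1.706e+02] F [-0.1 -0.6  0.2] open 0.720
turn -0.000 rad; shift cm [-0.02  0.23 15.01] n 5 row [-0.    0.05  3.  ]
```

View pics/w4.png

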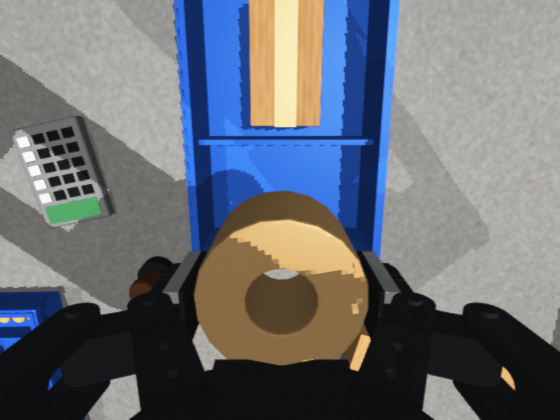

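The carton stands straight in the longer compartment (285,60), the cross wall shows at row 140, and the held roll is above the shorter compartment. Lowering.

>>> drive_tool:
  deltas:
    - [0,0.2,1.5,0]
    - [0,0,2.8,0]
    - [0,0,2.8,0]
    - [0,0,2.8,0]
    - [0,0,2.2,0]
    - [0,0,1.5,0]
    - [0,0,1.0,0]
    - [0,0,0.5,0]
    - [0,0,0,0]
    - [0,0,0,0]

```text
clock: 15.9
eef_pos: [464.1, 299.4, 40.8]
tcp_rot: [3.141, 0.0, 2.976]
contact_force: [-0.3, 0.4, -1.4]
opening: 0.723
```

>>> drive_tool:
  deltas:
    - [0,0,0.2,0]
    - [0,0,0.2,0]
    - [0,0,0,0]
    - [0,0,0,0]

```text
clock: 16.23
eef_pos: [463.8, 299.7, 36.6]
tcp_rot: [3.141, 0.0, 2.977]
contact_force: [0.6, 0.2, -1.7]
opening: 0.719
```

>>> drive_tool:
  deltas:
    - [0,0,0.2,0]
    - [0,0,0.15,0]
    - [0,0,0.1,0]
    - [0,0,0,0]
    - [0,0,0,0]

```text
clock: 16.65
eef_pos: [463.6, 299.6, 32.1]
tcp_rot: [3.142, -0.0, 2.977]
contact_force: [-1.7, 0.1, 5.5]
opening: 0.724
```

>>> drive_tool:
  deltas:
    - [0,0,0,0]
    - [0,0,0,0]
    - [0,0,0,0]
    - [0,0,0,0]
  jaw: 0.05

```text
clock: 16.98
eef_pos: [463.6, 299.5, 31.7]
tcp_rot: [-3.142, -0.0, 2.977]
contact_force: [0.2, -0.3, -0.1]
opening: 0.946
```

>>> drive_tool:
  deltas:
    - [0,0,-0.5,0]
    - [0,0,-1.5,0]
    - [0,0,-3,0]
    - [0,0,-3.5,0]
    - [0,0,-3.5,0]
    - [0,0,-3.5,0]
    - [0,0,-3.5,0]
    - [0,0,-3.0,0]
    - [0,0,-1,0]
    - [0,0,0,0]

```text
clock: 17.82
eef_pos: [464.9, 300.4, 265.2]
tcp_rot: [3.138, 0.004, 2.977]
contact_force: [-0.2, 0.7, -1.0]
opening: 0.953
```

Run:
```python
from h import *
from rig import cams
c=cams.camera_params("wrist"); p,d=cams.grab_frame("wrist"); cv2.imwrite("pics/w5.png",p[:,:,::-1])
plan(620,-14,250,171.5)
W=cloud(d,c); hsv=cv2.cvtColor(p,cv2.COLOR_RGB2HSV)
P=W[cv2.inRange(hsv,(100,120,60),(130,255,255))>0]; P=P[(abs(P[:,0]-402)<140)&(abs(P[:,1]-308)<110)]
Q=P[(P[:,2]>59)&(P[:,2]<70)]; print('rim',np.median(Q[:,2]),rect(Q[:,:2]))
B=W[cv2.inRange(hsv,(8,60,70),(25,255,255))>0]; B=B[(abs(B[:,0]-402)<110)&(abs(B[:,1]-308)<80)]
T=B[(B[:,2]>43)]; R=T[T[:,0]>420]; C=T[T[:,0]<420]
for q in (R,C):
    if len(q): print(len(q),q[:,2].max(),np.median(q[:,2]),rect(q[:,:2]))
```

```text
clock 17.87 tcp [464.  299.8 262.8] rot [1.799e+02 1.000e-01 1.706e+02] F [-0.3  1.3 -1. ] open 0.948
turn -0.016 rad; shift cm [-20.07 -28.73   1.28] n 11 row [-1.82 -2.61  0.12]
rim 64.48921645508011 [408.5 309.  197.6 144.7  -9.3]
2446 313.4565253053754 48.87559933272047 [455.4 289.3  83.1  60.4  65.2]
6139 50.187775509604414 47.057540557182875 [360.1 316.6  95.7  50.7  -9.9]
```

View pics/w5.png

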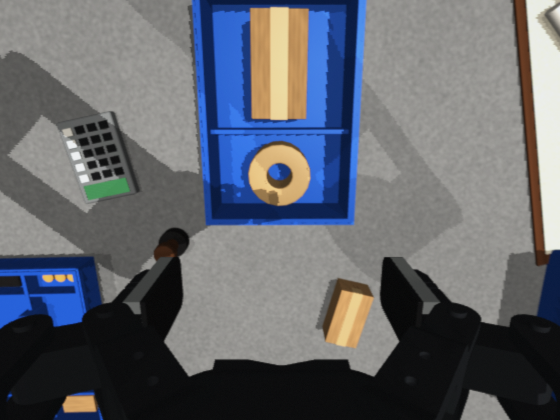

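Both are packed: the carton at (280,65) and the roll flat at (279,173). Next is the tray, with the jaws pre-closed for its 14 mm grip bar.

>>> drive_tool:
  deltas:
    - [-0.9,-1.3,0,-0.015]
    - [-1.8,-2.6,0,0]
    - [-1.8,-2.6,0,0]
    - [-1.8,-2.6,0,0]
    - [-1.8,-2.6,0,0]
    - [-1.8,-2.6,0,0]
    - [-1.8,-2.6,0,0]
    - [-1.8,-2.6,0,0]
    - [-1.8,-2.6,0,0]
    - [-1.8,-2.6,0,0]
    - [-1.8,-2.6,0,0]
    - [-0.9,-1.2,0,0]
  jaw: 0.55

```text
clock: 18.87
eef_pos: [616.7, -15.0, 259.1]
tcp_rot: [-3.14, -0.003, 2.99]
contact_force: [-0.3, -0.3, 0.3]
opening: 0.449
```

>>> drive_tool:
  deltas:
    - [0,0,1.5,0]
    - [0,0,1.5,0]
    - [0,0,0,0]
    - [0,0,0,0]

```text
clock: 19.2
eef_pos: [615.3, -11.6, 229.7]
tcp_rot: [-3.141, -0.004, 2.992]
contact_force: [-0.3, -0.7, -0.1]
opening: 0.453
```

Run:
```python
from h import *
from rig import cams
c=cams.camera_params("wrist"); p,d=cams.grab_frame("wrist"); cv2.imwrite("pics/w6.png",p[:,:,::-1])
plan(620,-14,47,171.5)
W=cloud(d,c); hsv=cv2.cvtColor(p,cv2.COLOR_RGB2HSV)
P=W[cv2.inRange(hsv,(100,100,50),(130,255,255))>0]; P=P[(abs(P[:,0]-620)<150)&(abs(P[:,1]+14)<110)]
Q=P[(P[:,2]>40)&(P[:,2]<58)]; print('rim',np.median(Q[:,2]),rect(Q[:,:2]))
R=np.radians(8.5); u=np.array([np.cos(R),-np.sin(R)]); v=np.array([np.sin(R),np.cos(R)])
X=(Q[:,:2]-[620,-14]); a,b=X@u,X@v
g=(abs(b)<25)&(abs(a)<60); print('grip n',g.sum(), np.percentile(a[g],[1,99]).round(1) if g.sum() else '',np.percentile(b[g],[2,50,98]).round(1) if g.sum() else '')
print('minz of fingers', [np.nanmin(W[...,2][(W[...,2]>150)]) if (W[...,2]>150).any() else None], 'pct',np.nanpercentile(W[...,2][W[...,2]>120],[0.5,2,5]))
```

```text
clock 19.25 tcp [616.  -11.5 230.8] rot [-1.800e+02 -1.000e-01  1.714e+02] F [-0.4 -0.   1. ] open 0.452
turn -0.001 rad; shift cm [-0.43 -0.19 18.38] n 6 row [-0.07 -0.03  3.06]
rim 49.76728342697851 [619.7 -12.8 215.8 145.5  -8.2]
grip n 1685 [-49.9  46.4] [-5.5  1.6  8. ]
minz of fingers [np.float64(214.60910555878235)] pct [221.60292618 230.42809006 244.16042352]
```

View pics/w6.png

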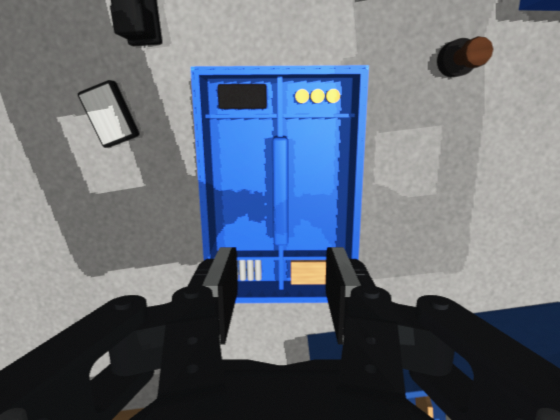

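The tray is centred at about (280,185) with its grip bar at (280,190), and the fingertips read 16 mm ahead of the TCP at this opening. Descending.

>>> drive_tool:
  deltas:
    - [-0.3,-0.1,1.5,0]
    - [0,0,3.0,0]
    - [0,0,3.0,0]
    - [0,0,3.0,0]
    - [0,0,3.0,0]
    - [0,0,2.2,0]
    - [0,0,1.5,0]
    - [0,0,0.8,0]
    - [0,0,0.4,0]
    - [0,0,0,0]
    - [0,0,0,0]

```text
clock: 20.17
eef_pos: [620.3, -13.2, 48.9]
tcp_rot: [3.141, 0.001, 2.992]
contact_force: [-0.5, -0.2, 0.2]
opening: 0.449
```

```bash
python3 -c "
from h import *
plan(619,-12.7,42,171.6)"
```

```text
clock 20.17 tcp [620.3 -13.2  48.9] rot [1.800e+02 1.000e-01 1.714e+02] F [-0.5 -0.2  0.2] open 0.449
turn -0.003 rad; shift cm [0.13 0.03 0.69] n 1 row [0.13 0.03 0.69]
```

>>> drive_tool:
  deltas:
    - [0.1,0,0.3,0]
    - [0,0,0.3,0]
    - [0,0,0,0]
    - [0,0,0,0]

```text
clock: 20.5
eef_pos: [618.5, -13.2, 42.0]
tcp_rot: [-3.142, 0.0, 2.992]
contact_force: [-0.1, 0.8, -0.1]
opening: 0.453
```

>>> drive_tool:
  deltas:
    - [0,0,0,0]
    - [0,0,0,0]
    - [0,0,0,0]
    - [0,0,0,0]
    - [0,0,0,0]
    - [0,0,0,0]
    - [0,0,0,0]
    - [0,0,0,0]
    - [0,0,0,0]
    - [0,0,0,0]
  jaw: 1
  force: 70

```text
clock: 21.33
eef_pos: [618.7, -13.2, 42.2]
tcp_rot: [3.142, 0.0, 2.992]
contact_force: [-1.6, -0.3, 4.9]
opening: 0.15
```

>>> drive_tool:
  deltas:
    - [0,0,-0.3,0]
    - [0,0,-0.8,0]
    - [0,0,-1.5,0]
    - [0,0,-2.5,0]
    - [0,0,-2.5,0]
    - [0,0,-2.5,0]
    - [0,0,-2,0]
    - [0,0,-1.2,0]
    - [0,0,-0.6,0]
    - [0,0,0,0]
    - [0,0,0,0]

```text
clock: 22.25
eef_pos: [617.9, -13.2, 179.9]
tcp_rot: [-3.141, -0.001, 2.992]
contact_force: [-0.6, -0.1, -5.6]
opening: 0.149
```

Run:
```python
from h import *
from rig import cams
plan(401.5,309,190,170.6,3)
c=cams.camera_params("wrist"); p,d=cams.grab_frame("wrist"); cv2.imwrite("pics/w7.png",p[:,:,::-1])
W=cloud(d,c); hsv=cv2.cvtColor(p,cv2.COLOR_RGB2HSV); P=W[cv2.inRange(hsv,(100,100,50),(130,255,255))>0]
Q=P[(P[:,2]>180)&(P[:,2]<210)]; print(len(Q),np.percentile(Q[:,2],[5,50,95]),rect(Q[:,:2]))
A=np.c_[Q[:,:2],np.ones(len(Q))]; print('plane',np.linalg.lstsq(A,Q[:,2],rcond=None)[0])
```

```text
clock 22.25 tcp [617.9 -13.2 179.9] rot [-1.800e+02 -1.000e-01  1.714e+02] F [-0.6 -0.1 -5.6] open 0.149
turn 0.014 rad; shift cm [26.61 28.25 -1.01] n 13 row [ 2.05  2.17 -0.08]
29045 [181.11561727 186.35409212 189.36255719] [584.3  -8.  146.6 134.   81.6]
plane [ 5.88319803e-03 -7.13536617e-04  1.82862125e+02]
```

>>> drive_tool:
  deltas:
    - [0.8,0.8,-0.3,0.008]
    - [1.5,1.6,-0.7,0.008]
    - [2.1,2.2,0,0]
    - [2.1,2.2,0,0]
    - [2.1,2.2,0,0]
    - [2.1,2.2,0,0]
    - [2.1,2.2,0,0]
    - [2.1,2.2,0,0]
    - [2.1,2.2,0,0]
    - [2.1,2.2,0,0]
    - [2.1,2.2,0,0]
    - [2.1,2.2,0,0]

```text
clock: 23.3
eef_pos: [426.6, 266.6, 189.9]
tcp_rot: [-3.141, -0.001, 2.975]
contact_force: [0.8, -0.4, -4.6]
opening: 0.147
```

>>> drive_tool:
  deltas:
    - [2.1,2.2,0,0]
    - [1.2,1.4,0,0]
    - [0.6,0.6,0,0]
    - [0,0,0,0]
    - [0,0,0,0]
    - [0,0,0,0]

```text
clock: 23.8
eef_pos: [397.3, 312.8, 190.4]
tcp_rot: [-3.141, -0.0, 2.975]
contact_force: [0.0, -0.4, -5.0]
opening: 0.148
```

Run:
```python
from h import *
from rig import cams
plan(401.5,309,130,170.6,3)
```

```text
clock 23.80 tcp [397.3 312.8 190.4] rot [-180.    -0.   170.5] F [ 0.  -0.4 -5. ] open 0.148
turn -0.002 rad; shift cm [-0.48 -0.3   6.04] n 3 row [-0.16 -0.1   2.01]
```

>>> drive_tool:
  deltas:
    - [-0.2,-0.2,1,0]
    - [-0.3,-0.1,2,0]
    - [0,0,2,0]
    - [0,0,1.2,0]
    - [0,0,0.4,0]
    - [0,0,0,0]
    - [0,0,0,0]
    - [0,0,0,0]

```text
clock: 24.47
eef_pos: [402.2, 309.9, 125.5]
tcp_rot: [3.141, 0.001, 2.975]
contact_force: [0.1, -0.1, -5.2]
opening: 0.149
```

Run:
```python
from h import *
from rig import cams
plan(401.5,309,94,170.6,3)
ims=[]
for n in ("scene","side"):
    p,d=cams.grab_frame(n); W=cloud(d,cams.camera_params(n)); hsv=cv2.cvtColor(p,cv2.COLOR_RGB2HSV)
    M=W[cv2.inRange(hsv,(100,100,50),(130,255,255))>0]; M=M[(abs(M[:,0]-402)<150)&(abs(M[:,1]-309)<110)]
    for z0,z1 in ((115,145),(40,75),):
        Q=M[(M[:,2]>z0)&(M[:,2]<z1)]; print(n,z0,len(Q),Q[:,2].min().round(),Q[:,2].max().round(),rect(Q[:,:2]))
    u,v=(369,175) if n=="scene" else (222,160)
    ims.append(cv2.resize(p[v-70:v+70,u-90:u+90,::-1],None,fx=4,fy=4)[:,:,:])
cv2.imwrite('pics/s8.png',cv2.resize(np.hstack(ims),(800,311)))
```

```text
clock 24.47 tcp [402.2 309.9 125.5] rot [1.799e+02 1.000e-01 1.705e+02] F [ 0.1 -0.1 -5.2] open 0.149
turn -0.002 rad; shift cm [ 0.06 -0.1   3.15] n 2 row [ 0.03 -0.05  1.57]
scene 115 1078 115.0 143.0 [405.  308.1 220.8 144.8  -9.3]
scene 40 717 40.0 67.0 [460.4 298.6 144.8 103.2  80.4]
side 115 1751 115.0 143.0 [403.4 307.4 214.7 151.7  -9.7]
side 40 982 40.0 67.0 [398.2 285.  215.4 104.4 -10.9]
```

View pics/s8.png

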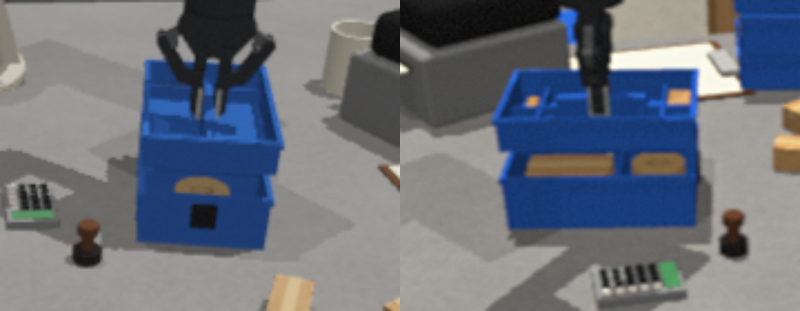

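Crops: the tray hangs level and squarely above the case. It is about 2 mm too far in +x (scene +1.4, side +2.4), so I'll correct that and lower.

>>> drive_tool:
  deltas:
    - [0.2,0,0.5,0]
    - [0,0,0.6,0]
    - [0,0,0.5,0]
    - [0,0,0.4,0]
    - [0,0,0.3,0]
    - [0,0,0.2,0]
    - [0,0,0,0]
    - [0,0,0,0]

```text
clock: 25.23
eef_pos: [399.6, 310.1, 99.7]
tcp_rot: [-3.141, -0.0, 2.976]
contact_force: [0.2, 0.1, -3.8]
opening: 0.148
```

>>> drive_tool:
  deltas:
    - [0,0,0.2,0]
    - [0,0,0.2,0]
    - [0,0,0,0]
    - [0,0,0,0]

```text
clock: 25.57
eef_pos: [399.5, 310.0, 95.7]
tcp_rot: [-3.141, -0.0, 2.976]
contact_force: [0.5, 0.5, -4.6]
opening: 0.147
```

>>> drive_tool:
  deltas:
    - [0,0,0.1,0]
    - [0,0,0.1,0]
    - [0,0,0.1,0]
    - [0,0,0,0]
    - [0,0,0,0]

```text
clock: 25.98
eef_pos: [399.7, 310.2, 94.1]
tcp_rot: [3.141, 0.0, 2.976]
contact_force: [-4.0, -4.1, 15.3]
opening: 0.147
```

>>> drive_tool:
  deltas:
    - [0,0,0,0]
    - [0,0,0,0]
    - [0,0,0,0]
    - [0,0,0,0]
    - [0,0,0,0]
  jaw: 0.55

```text
clock: 26.4
eef_pos: [399.6, 310.1, 92.7]
tcp_rot: [3.142, 0.0, 2.976]
contact_force: [0.1, 0.4, 0.3]
opening: 0.446
```

>>> drive_tool:
  deltas:
    - [0,0,-0.5,0]
    - [0,0,-1.5,0]
    - [0,0,-3,0]
    - [0,0,-3.5,0]
    - [0,0,-3.5,0]
    - [0,0,-2.5,0]
    - [0,0,-1.0,0]
    - [0,0,0,0]

```text
clock: 27.07
eef_pos: [400.7, 311.0, 250.5]
tcp_rot: [3.138, 0.003, 2.976]
contact_force: [0.6, 0.1, -0.7]
opening: 0.45
```

Run:
```python
from h import *
from rig import cams
plan(410,-332,250,169,3.3)
for n in ("scene","side","wrist"):
    c=cams.camera_params(n); p,d=cams.grab_frame(n); W=cloud(d,c); hsv=cv2.cvtColor(p,cv2.COLOR_RGB2HSV)
    M=W[cv2.inRange(hsv,(100,100,50),(130,255,255))>0]; M=M[(abs(M[:,0]-402)<150)&(abs(M[:,1]-309)<110)]
    Q=M[(M[:,2]>92)&(M[:,2]<115)]; T=Q[Q[:,2]>97]
    A=np.c_[T[:,:2]-[402,309],np.ones(len(T))]
    print(n,len(Q),np.percentile(Q[:,2],[50,95]).round(1),Q[:,2].max().round(1),rect(Q[:,:2]),'plane',np.linalg.lstsq(A,T[:,2],rcond=None)[0].round(4))
cv2.imwrite('pics/w9.png',p[:,:,::-1])
```

```text
clock 27.07 tcp [400.7 311.  250.5] rot [179.8   0.2 170.5] F [ 0.6  0.1 -0.7] open 0.450
turn 0.026 rad; shift cm [-1.318e+01 -6.294e+01  5.000e-02] n 20 row [-0.66 -3.15  0.  ]
scene 832 [ 99.9 103.3] 104.4 [403.4 308.3 218.9 145.6  -9. ] plane [ 1.100000e-03 -2.300000e-03  1.007304e+02]
side 1090 [ 99.3 103.8] 106.6 [401.5 308.  215.3 150.2  -9.7] plane [-2.900000e-03 -5.300000e-03  1.007605e+02]
wrist 9900 [101.7 103.7] 105.3 [400.6 310.2 215.7 145.3  -9.3] plane [-5.900000e-03  1.800000e-03  1.013732e+02]
```

The tray is seated: its rim is at about 102 mm (52+50), level and aligned in all three views. On to the lid.

>>> drive_tool:
  deltas:
    - [-0.3,-1.5,0,0.025]
    - [-0.65,-3.0,0,0]
    - [-0.65,-3.0,0,0]
    - [-0.65,-3.0,0,0]
    - [-0.65,-3.0,0,0]
    - [-0.65,-3.0,0,0]
    - [-0.65,-3.0,0,0]
    - [-0.65,-3.0,0,0]
    - [-0.65,-3.0,0,0]
    - [-0.65,-3.0,0,0]
    - [-0.65,-3.0,0,0]
    - [-0.65,-3.0,0,0]

```text
clock: 28.22
eef_pos: [406.0, -44.6, 246.4]
tcp_rot: [-3.141, -0.003, 2.95]
contact_force: [1.0, -0.7, 0.2]
opening: 0.45
```

>>> drive_tool:
  deltas:
    - [-0.65,-3.0,0,0]
    - [-0.65,-3.0,0,0]
    - [-0.65,-3.0,0,0]
    - [-0.65,-3.0,0,0]
    - [-0.65,-3.0,0,0]
    - [-0.65,-3.0,0,0]
    - [-0.65,-3.0,0,0]
    - [-0.6,-3.0,0,0]
    - [-0.5,-2.6,0,0]
    - [-0.2,-1.2,0,0]
    - [0,0,0,0]
    - [0,0,0,0]

```text
clock: 29.22
eef_pos: [411.3, -326.4, 246.5]
tcp_rot: [3.14, -0.002, 2.949]
contact_force: [0.4, 0.3, -0.4]
opening: 0.45
```

Run:
```python
from h import *
from rig import cams
plan(409.5,-332,150,169,3.3)
c=cams.camera_params("wrist"); p,d=cams.grab_frame("wrist"); cv2.imwrite("pics/w10.png",p[:,:,::-1])
W=cloud(d,c); hsv=cv2.cvtColor(p,cv2.COLOR_RGB2HSV); near=(abs(W[...,0]-410)<150)&(abs(W[...,1]+332)<110)
b=(cv2.inRange(hsv,(100,100,50),(130,255,255))>0)&near&(W[...,2]>10)&(W[...,2]<30); k=near&(W[...,2]>45)&(W[...,2]<65)
print('plate',np.median(W[b][:,2]),rect(W[b][:,:2])); print('bar',k.sum(),np.median(W[k][:,2]),rect(W[k][:,:2]))
```

```text
clock 29.22 tcp [ 411.3 -326.4  246.5] rot [ 1.799e+02 -1.000e-01  1.690e+02] F [ 0.4  0.3 -0.4] open 0.450
turn -0.001 rad; shift cm [ 0.07 -0.58  9.65] n 3 row [ 0.02 -0.19  3.22]
plate 16.9511089050844 [ 408.7 -330.7  210.   140.4  -11.1]
bar 1779 54.574425718785115 [ 408.1 -330.6  109.1   13.8  -10.9]
```

View pics/w10.png

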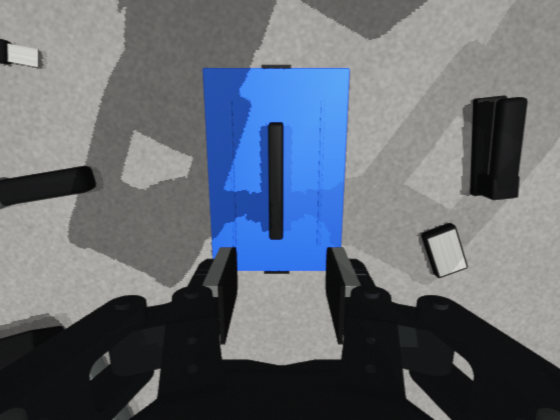

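The lid is at (278,170) with its bar from (277,122) to (275,240). The pose fits its sizes: bar 109x14, top at 54. Descending.

>>> drive_tool:
  deltas:
    - [0.2,-0.3,1.5,0]
    - [0,-0.2,3.0,0]
    - [0,0,3.0,0]
    - [0,0,3.0,0]
    - [0,0,3.0,0]
    - [0,0,2.5,0]
    - [0,0,1.8,0]
    - [0,0,1.0,0]
    - [0,0,0.5,0]
    - [0,0,0,0]
    - [0,0,0,0]
    - [0,0,0,0]

```text
clock: 30.27
eef_pos: [410.2, -331.7, 56.0]
tcp_rot: [-3.141, 0.002, 2.951]
contact_force: [0.5, -0.6, -0.1]
opening: 0.448
```

```bash
python3 -c "
from h import *
plan(408.5,-331,46,169)"
```

```text
clock 30.27 tcp [ 410.2 -331.7   56. ] rot [-1.799e+02  1.000e-01  1.691e+02] F [ 0.5 -0.6 -0.1] open 0.448
turn 0.001 rad; shift cm [0.18 0.03 1.  ] n 1 row [0.18 0.03 1.  ]
```

>>> drive_tool:
  deltas:
    - [0.2,0,0.4,0]
    - [0,0,0.4,0]
    - [0,0,0.2,0]
    - [0,0,0,0]
    - [0,0,0,0]

```text
clock: 30.68
eef_pos: [407.4, -330.9, 44.7]
tcp_rot: [3.141, -0.0, 2.951]
contact_force: [-0.4, 0.2, -0.5]
opening: 0.452
```

>>> drive_tool:
  deltas:
    - [0,0,0,0]
    - [0,0,0,0]
    - [0,0,0,0]
    - [0,0,0,0]
    - [0,0,0,0]
    - [0,0,0,0]
    - [0,0,0,0]
    - [0,0,0,0]
    - [0,0,0,0]
  jaw: 1
  force: 70

```text
clock: 31.43
eef_pos: [407.6, -331.1, 45.0]
tcp_rot: [-3.141, 0.0, 2.951]
contact_force: [-0.6, 1.8, 5.2]
opening: 0.148
```

>>> drive_tool:
  deltas:
    - [0,0,-0.3,0]
    - [0,0,-0.8,0]
    - [0,0,-1.5,0]
    - [0,0,-2.5,0]
    - [0,0,-3,0]
    - [0,0,-3,0]
    - [0,0,-3,0]
    - [0,0,-2.5,0]
    - [0,0,-1.2,0]
    - [0,0,-0.5,0]
    - [0,0,0,0]
    - [0,0,0,0]

```text
clock: 32.43
eef_pos: [407.1, -330.6, 227.1]
tcp_rot: [3.141, -0.001, 2.951]
contact_force: [-0.4, -0.1, -3.2]
opening: 0.151
```

Run:
```python
from h import *
from rig import cams
plan(400.5,310,230,170.6,3)
c=cams.camera_params("wrist"); p,d=cams.grab_frame("wrist")
W=cloud(d,c); hsv=cv2.cvtColor(p,cv2.COLOR_RGB2HSV); P=W[cv2.inRange(hsv,(100,100,50),(130,255,255))>0]
Q=P[(P[:,2]>170)]; print(len(Q),np.percentile(Q[:,2],[5,50,95]),rect(Q[:,:2]))
A=np.c_[Q[:,:2],np.ones(len(Q))]; print('plane',np.linalg.lstsq(A,Q[:,2],rcond=None)[0])
```

```text
clock 32.43 tcp [ 407.1 -330.6  227.1] rot [180.   -0.  169.1] F [-0.4 -0.1 -3.2] open 0.151
turn -0.027 rad; shift cm [11.11 63.09 -0.29] n 22 row [ 0.51  2.87 -0.01]
81204 [198.08167976 199.14837433 200.33975181] [ 384.6 -326.2  162.6  140.2  -11. ]
plane [ 1.13349816e-02 -1.63824099e-04  1.95445594e+02]
```

>>> drive_tool:
  deltas:
    - [0.3,1.4,0,-0.013]
    - [0.5,2.8,0,-0.014]
    - [0.5,2.85,0,0]
    - [0.5,2.85,0,0]
    - [0.5,2.85,0,0]
    - [0.5,2.85,0,0]
    - [0.5,2.85,0,0]
    - [0.5,2.85,0,0]
    - [0.5,2.85,0,0]
    - [0.5,2.85,0,0]
    - [0.5,2.85,0,0]
    - [0.5,2.85,0,0]

```text
clock: 33.48
eef_pos: [402.9, 3.0, 226.8]
tcp_rot: [-3.141, -0.002, 2.978]
contact_force: [0.6, 0.0, -2.4]
opening: 0.146
```

>>> drive_tool:
  deltas:
    - [0.5,2.85,0,0]
    - [0.5,2.85,0,0]
    - [0.5,2.85,0,0]
    - [0.5,2.85,0,0]
    - [0.5,2.85,0,0]
    - [0.5,2.85,0,0]
    - [0.5,2.85,0,0]
    - [0.5,2.85,0,0]
    - [0.5,2.85,0,0]
    - [0.5,2.4,0,0]
    - [0.2,1.2,0,0]
    - [0,0,0,0]

```text
clock: 34.48
eef_pos: [399.8, 300.1, 226.8]
tcp_rot: [-3.141, -0.001, 2.98]
contact_force: [-0.0, 0.4, -2.9]
opening: 0.149
```

Run:
```python
from h import *
plan(399,310,165,170.6,3)
```

```text
clock 34.48 tcp [399.8 300.1 226.8] rot [-1.800e+02 -1.000e-01  1.708e+02] F [-0.   0.4 -2.9] open 0.149
turn 0.003 rad; shift cm [0.24 0.96 6.18] n 3 row [0.08 0.32 2.06]
```

>>> drive_tool:
  deltas:
    - [0.1,0.5,1,0.005]
    - [0,0.4,2,0]
    - [0,0,1.8,0]
    - [0,0,1.0,0]
    - [0,0,0.4,0]
    - [0,0,0,0]
    - [0,0,0,0]
    - [0,0,0,0]

```text
clock: 35.15
eef_pos: [401.8, 307.3, 166.6]
tcp_rot: [3.141, 0.001, 2.972]
contact_force: [-0.1, -0.3, -3.3]
opening: 0.145
```

Run:
```python
from h import *
from rig import cams
plan(399,310,135,170.5,3)
ims=[]
for n in ("scene","side"):
    p,d=cams.grab_frame(n); W=cloud(d,cams.camera_params(n)); hsv=cv2.cvtColor(p,cv2.COLOR_RGB2HSV)
    M=W[cv2.inRange(hsv,(100,100,50),(130,255,255))>0]; M=M[(abs(M[:,0]-402)<150)&(abs(M[:,1]-309)<110)]
    Q=M[(M[:,2]>128)&(M[:,2]<150)]; print(n,len(Q),Q[:,2].max().round(),rect(Q[:,:2]))
    u,v=(369,165) if n=="scene" else (222,150)
    ims.append(cv2.resize(p[v-70:v+70,u-90:u+90,::-1],None,fx=4,fy=4)[:,:,:])
cv2.imwrite('pics/s11.png',cv2.resize(np.hstack(ims),(800,311)))
```

```text
clock 35.15 tcp [401.8 307.3 166.6] rot [180.    0.  170.3] F [-0.1 -0.3 -3.3] open 0.145
turn -0.003 rad; shift cm [0.32 0.22 3.16] n 2 row [0.16 0.11 1.58]
scene 1762 146.0 [404.7 305.2 215.8 139.6  -9.9]
side 1838 149.0 [403.2 305.2 213.3 144.8 -11. ]
```

View pics/s11.png

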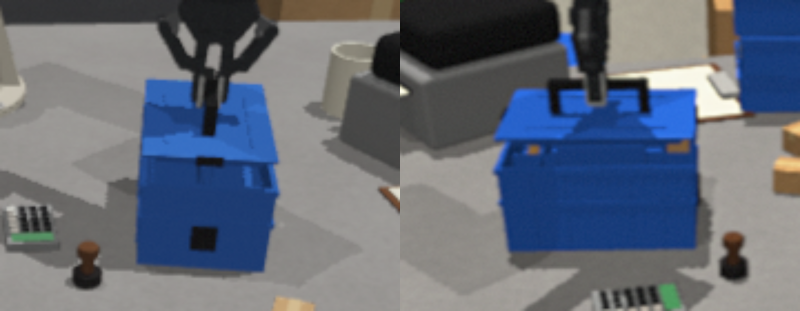

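The lid is level over the tray but about 2 mm off in x and 3 mm in y, so I'll correct and lower slowly.

>>> drive_tool:
  deltas:
    - [0.25,0.26,0,-0.007]
    - [0,0,0.5,0]
    - [0,0,0.6,0]
    - [0,0,0.5,0]
    - [0,0,0.4,0]
    - [0,0,0.3,0]
    - [0,0,0.2,0]
    - [0,0,0,0]
    - [0,0,0,0]

```text
clock: 36.0
eef_pos: [399.3, 310.2, 140.7]
tcp_rot: [-3.141, -0.0, 2.98]
contact_force: [-0.6, 0.3, -2.0]
opening: 0.149
```

>>> drive_tool:
  deltas:
    - [0,0,0.15,0]
    - [0,0,0.15,0]
    - [0,0,0,0]
    - [0,0,0,0]

```text
clock: 36.33
eef_pos: [399.3, 310.2, 137.8]
tcp_rot: [-3.142, -0.0, 2.98]
contact_force: [0.1, 0.9, -1.7]
opening: 0.148
```

>>> drive_tool:
  deltas:
    - [0,0,0.15,0]
    - [0,0,0.15,0]
    - [0,0,0.1,0]
    - [0,0,0,0]
    - [0,0,0,0]

```text
clock: 36.75
eef_pos: [399.4, 310.3, 135.0]
tcp_rot: [3.141, 0.0, 2.98]
contact_force: [-5.1, -3.7, 14.6]
opening: 0.152
```

Contact came at 135.0 mm, exactly the expected seated height. Releasing and retreating.

>>> drive_tool:
  deltas:
    - [0,0,0,0]
    - [0,0,0,0]
    - [0,0,0,0]
    - [0,0,0,0]
    - [0,0,0,0]
  jaw: 0.5

```text
clock: 37.17
eef_pos: [399.3, 310.2, 133.7]
tcp_rot: [-3.141, -0.0, 2.98]
contact_force: [-0.2, 0.4, 0.0]
opening: 0.501
```

>>> drive_tool:
  deltas:
    - [0,0,-0.5,0]
    - [0,0,-1.5,0]
    - [0,0,-3,0]
    - [0,0,-3.5,0]
    - [0,0,-3.0,0]
    - [0,0,-2,0]
    - [0,0,-0.5,0]
    - [-2.5,0,0,0]
    - [-2.5,0,0,0]
    - [-2,0,0,0]
    - [0,0,0,0]
    - [0,0,0,0]

```text
clock: 38.17
eef_pos: [468.5, 298.5, 272.9]
tcp_rot: [-3.141, -0.001, 2.978]
contact_force: [-1.0, -0.6, 0.1]
opening: 0.5
```

Run:
```python
from h import *
from rig import cams
plan(400,310,270,170.5)
for n in ("scene","side","wrist"):
    c=cams.camera_params(n); p,d=cams.grab_frame(n); W=cloud(d,c); hsv=cv2.cvtColor(p,cv2.COLOR_RGB2HSV)
    M=W[cv2.inRange(hsv,(100,100,50),(130,255,255))>0]; M=M[(abs(M[:,0]-402)<150)&(abs(M[:,1]-309)<110)]
    Q=M[(M[:,2]>98)&(M[:,2]<125)]; A=np.c_[Q[:,:2]-[402,309],np.ones(len(Q))]
    print(n,len(Q),np.percentile(Q[:,2],[5,50,95]).round(1),rect(Q[:,:2]),'plane',np.linalg.lstsq(A,Q[:,2],rcond=None)[0].round(4))
    k=cv2.inRange(hsv,(0,0,0),(180,90,60))>0; S=W[k]; S=S[(abs(S[:,0]-423)<80)&(abs(S[:,1]+113)<50)&(S[:,2]>4)]
    if n!="wrist" and len(S): print(' stapler',rect(S[:,:2]))
    cv2.imwrite(f'pics/f_{n}.png',p[:,:,::-1])
```

```text
clock 38.17 tcp [468.5 298.5 272.9] rot [-1.799e+02 -1.000e-01  1.707e+02] F [-1.  -0.6  0.1] open 0.500
turn 0.003 rad; shift cm [6.95 0.01 0.29] n 2 row [3.48 0.   0.14]
scene 2093 [101.3 106.3 107.9] [403.  307.9 219.6 145.1  -9.3] plane [-9.30000e-03  4.30000e-03  1.06173e+02]
 stapler [ 426.9 -110.6  100.7   28.1   -7.5]
side 2117 [101.  107.1 109. ] [400.4 305.1 215.3 143.6  -8.9] plane [2.400000e-03 2.530000e-02 1.070914e+02]
 stapler [ 439.4 -122.1  135.8   41.2  -16.6]
wrist 38104 [105.5 107.  108.2] [414.3 308.4 187.7 145.8  -9.3] plane [-1.700000e-03  1.000000e-03  1.068567e+02]
```

View pics/f_side.png

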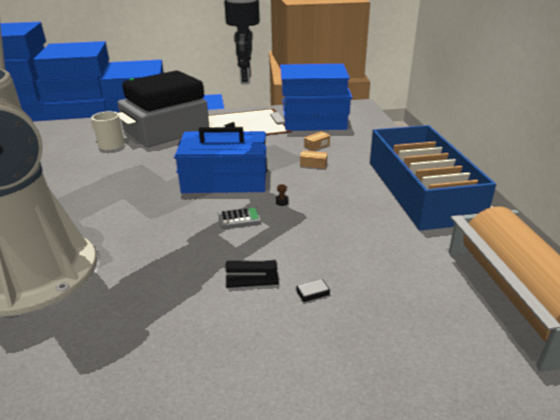

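The closed case is at (223,160), and the stapler (251,273) and calculator (240,217) are where they started. The lid plate top is at 107 mm against 106 expected, and flat within 2 mrad in the close (wrist) view. Handing in.

```bash
python3 -c "
from rig import job
print(job.sign_off())"
```

```text
the job is handed in; nothing more can be done
None
```

The case is packed and handed in at about 38 s of the 128 s allowed. The carton stands upright in the longer compartment and the roll lies flat in the shorter one. The tray went on over them and the lid last.

**Final checks:**
- **Carton:** seen in place before the tray went on, level and centred at about (361, 316).
- **Roll:** the wrist picture showed it lying flat in its compartment. Its depth-based size fit was spoiled by a gripper finger in the mask.
- **Tray:** the rim reads about 102 mm, as expected (52 + 50), level and in line with the case in all three views.
- **Lid:** it made contact at the expected height. The plate top reads about 107 mm against 106, which is about the usual camera offset. The wrist view shows it flat within about 2 mrad.
- **Bystanders:** the stapler measures the same in the scene camera. The calculator I checked by eye only; it looks where it started.

**Readings that disagreed:**
- The side camera's fit of the lid plane gave a 25 mrad slope. It mixes in points from the tray's side wall, and the other two views don't show it.
- The side camera's final stapler fit was inflated by a shadow in the colour mask.

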